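Thread reels into the bolted caddy

ROBOT

A 6-joint arm with a two-finger parallel gripper is mounted at the origin on a cart in front of the work surface, level with it; the furniture and walls round the work are solid. World frame = base frame: x ahead of the robot, y to its left, z up, the work surface at z = 0. Lengths are in m, angles in degrees, forces in N, time in s.
With the tool pointing down it reaches from about 0.325 to 0.9 m from the base axis. Payload 6.1 kg.
Tool frame: the origin (TCP) lies at the centre of the arm's flange, where the gripper is bolted on; the fingertips stand 173 mm ahead of it and the grasp point (between the pads) lies 155 mm ahead of it (arm.tcp_to_grasp is the distance from the TCP to the grasp point, in m); z points along the fingers, y is the line along which they close (so a half turn about z gives the same grasp; the last joint's range is limited). The gripper opens to 85 mm and grips with 20 to 120 N. Pads are 22 mm wide; open, the fingers measure 114 mm over their backs; the gripper's body (76 mm by 85 mm) begins 54 mm behind the grasp point. The pads swing forward as they close: fully open they stand 13 mm farther back than shut.
Start: joints at [60.269, 12.628, 87.462, -0, 79.91, -7.225], TCP at [0.239, 0.577, 0.405] pointing down, gripper open.
Joint ranges: [-170.65, 170.65], [-52.31, 119.04], [5.05, 147.46], [-71.25, 251.25], [11.57, 151.72], [-153.62, 153.62]. Speed limits (degrees/s): [147.25, 147.25, 172.46, 180, 180, 180].

INTERFACE

Orientations are given as a 3x3 rotation matrix whose columns are the frame's x, y, z axes.
In Python, from cell import state, capture, get_calibration, order, cut_out, place_of, arm gives the robot as it stands. The module is installed in compiled form; this text tells all that it offers.
- The arm moves only by the tool drive_tool, never from a script. Its argument "series" is a list of rows, each a list of 7 numbers: the turn, a rotation vector about the world's x, y, z in rad, then the shift along the world's x, y, z in m, then the finger opening in m, from 0 to 0.0854. A call has 1 to 20 rows; each row is the pose to reach, as a shift and turn from the pose commanded when the call began; what a row does not reach only later rows make up. A row lasts 1/12 s, in which the tool goes at most 41.7 mm and 7.16 degrees, less where a joint would pass 70% of its speed; a pose out of reach is approached as far as the arm can. A call with a gripper value outside its range is refused whole. The fingers move at their own pace and stop on an object; the grip force is fixed at half the most. Time passes only in rows, so rows that repeat a pose let the fingers close. It gives the time, the measured TCP pose, the force, the opening and the grip force at its end, in the units of the state.
- state(): the state, without advancing time (a new reading comes with each control period).
- capture(name): name is "scene" or "top"; returns the picture (480x640x3 uint8, red, green, blue); there is no depth.
- get_calibration(name): a dict with "fovy" (degrees; the focal length in pixels is half the picture's height over the tangent of half this angle, whatever the lens; pixels are square), "cx", "cy" (the principal point, pixels), "extrinsics" (4x4, takes a point from camera to world coordinates). Camera axes: x right, y down, z forward; pixel columns grow to the right and rows downward; lengths in m; the calibration is good to about 2 mm. A picture is of the moment at which its call begins. get_calibration takes no time and is no camera call.
- order.hand_in(): hands the job in; it is judged then, once.
Trained networks look in the newest picture that a camera, given by its name, has taken for a name from the list of things; names that differ only in an ending like _2 or _b are one class to them, and where a whole thing is asked for, a point or a joint stands for the part that bears it (a point fixed in the world has none). Each returns a list of dicts, best first, with "score" (0 to 1); they miss things now and then, are a little off and sometimes report something else, mostly with a low value. They report only what shows in the picture. A call takes as long as a camera call.
- cut_out(thing, camera): "pixels" (480x640 bool, what is visible of it) and "position" ([column, row] in pixels, amid what is visible of it).
- place_of(thing, camera): "position" ([column, row] in pixels: a listed point, or the origin of a listed thing).
The state is a dict: "time": time; "q": joint angles; "qd": joint speeds; "effort": joint torques, N m; "ee_pos": TCP position; "tcp_rot": TCP orientation; "contact_force": force on the tool from outside, world axes, zero at the start; "moment": the same for the moment, N m; "finger_gap": opening from 0.0 (shut) to 1.0 (fully open); "finger_force": force on a finger pad.
Only numpy, scipy, OpenCV 4.12 (cv2) and the standard library are available. Lean on these libraries where they do the work, as an engineer would, in place of code of your own. Each camera call takes 0.05 s, during which the arm holds its last target. There are 200 camera calls.

TASK

Put all the loose thread reels that stand on the worktop into the clear-covered caddy that already has a reel in it; leave the other caddy bolted and shut. Unscrew that caddy's wing knob all the way (its thread may run either way, so try both and feel which one gives), swing the cover well open, put the reels in, then swing the cover fully shut and screw the knob fully home again. Do not disturb the tin and the tape roll at the back.

Things in the scene. Friction and masses are not known exactly. Their poses are not given: they have to be found in the camera images.
- caddy_a_in (a point): Centre of caddy a's inner floor, 5 mm up: fixed open wooden box, outside 106 (x) x 196 (y) x 50 mm high, inside 96 x 186 x 45. x: across it, away from the robot; y: along it, to the left. Wing-knob latch beyond its -y end. One caddy holds a reel, the other a matchbox, at about y +63 mm. Alike but for the knobs' threads: one ordinary, one left-hand, unmarked.
- knob_a (a joint): Turn of caddy a's wing knob: 0 tight (dead stop), grows as it is unscrewed, whichever way that is, to 3.8 rad (stop). It lifts a bolt 4 mm per rad out of a hole in the cover's tongue; the cover is free from about 3.1 rad. The knob does not rise. Friction 0.08 N m; stays where left. The bolt goes home only with the cover shut.
- knob_a_grip (a point): Middle of caddy a's black wing knob: a bar 46 mm long, 14 thick, 76 to 106 mm above the worktop; this point at 94 mm on its upright turning axis, 122 mm from the caddy's centre along -y. x axis along the bar, y across its thickness, z up. Beneath is a metal bridge, 26 mm wide, top at 70 mm.
- cover_a (a joint): Swing of caddy a's cover about its upright pivot: 0 shut (stop), grows as its free end swings away from the robot (anticlockwise from above) to 2.2 rad (stop). Bolted while the knob is tight. Friction 0.06 N m; stays where left.
- cover_a_handle (a point): Middle of the upright round black peg handle on caddy a's cover: 14 mm across (18 at the foot), 56 to 88 mm above the worktop, this point at 72 mm; 135 mm from the pivot. The cover is a clear plate 112 x 194 x 5 mm, 51 to 56 mm above the worktop, over the whole box when shut. Axes turn with the cover: the caddy's when shut.
- cover_a_pivot (a point): Upright pivot of caddy a's cover, at the caddy's far +y corner (+50 mm in x, +88 mm in y from its centre), 53.5 mm above the worktop.
- caddy_b_in (a point): Centre of caddy b's inner floor, 5 mm up: fixed open wooden box, outside 106 (x) x 196 (y) x 50 mm high, inside 96 x 186 x 45. x: across it, away from the robot; y: along it, to the left. Wing-knob latch beyond its -y end. One caddy holds a reel, the other a matchbox, at about y +63 mm. Alike but for the knobs' threads: one ordinary, one left-hand, unmarked.
- knob_b (a joint): Turn of caddy b's wing knob: 0 tight (dead stop), grows as it is unscrewed, whichever way that is, to 3.8 rad (stop). It lifts a bolt 4 mm per rad out of a hole in the cover's tongue; the cover is free from about 3.1 rad. The knob does not rise. Friction 0.08 N m; stays where left. The bolt goes home only with the cover shut.
- knob_b_grip (a point): Middle of caddy b's black wing knob: a bar 46 mm long, 14 thick, 76 to 106 mm above the worktop; this point at 94 mm on its upright turning axis, 122 mm from the caddy's centre along -y. x axis along the bar, y across its thickness, z up. Beneath is a metal bridge, 26 mm wide, top at 70 mm.
- cover_b (a joint): Swing of caddy b's cover about its upright pivot: 0 shut (stop), grows as its free end swings away from the robot (anticlockwise from above) to 2.2 rad (stop). Bolted while the knob is tight. Friction 0.06 N m; stays where left.
- cover_b_handle (a point): Middle of the upright round black peg handle on caddy b's cover: 14 mm across (18 at the foot), 56 to 88 mm above the worktop, this point at 72 mm; 135 mm from the pivot. The cover is a clear plate 112 x 194 x 5 mm, 51 to 56 mm above the worktop, over the whole box when shut. Axes turn with the cover: the caddy's when shut.
- cover_b_pivot (a point): Upright pivot of caddy b's cover, at the caddy's far +y corner (+50 mm in x, +88 mm in y from its centre), 53.5 mm above the worktop.
- reel_1_mid (a point): Centre of a thread reel to be put away: wooden end discs 29 mm in diameter and 6 mm thick, 40 mm high in all, thread between; it stands on end on the worktop beyond the caddies (this point 20 mm up, z along its axis). 25 g. A lamp rail hangs 557 mm above the worktop from x = 0.61 m back: keep the wrist below it there. Two or three of the four are present.
- reel_2_mid (a point): Centre of a thread reel to be put away: wooden end discs 29 mm in diameter and 6 mm thick, 40 mm high in all, thread between; it stands on end on the worktop beyond the caddies (this point 20 mm up, z along its axis). 25 g. A lamp rail hangs 557 mm above the worktop from x = 0.61 m back: keep the wrist below it there. Two or three of the four are present.
- reel_3_mid (a point): Centre of a thread reel to be put away: wooden end discs 29 mm in diameter and 6 mm thick, 40 mm high in all, thread between; it stands on end on the worktop beyond the caddies (this point 20 mm up, z along its axis). 25 g. A lamp rail hangs 557 mm above the worktop from x = 0.61 m back: keep the wrist below it there. Two or three of the four are present.
- reel_4_mid (a point): Centre of a thread reel to be put away: wooden end discs 29 mm in diameter and 6 mm thick, 40 mm high in all, thread between; it stands on end on the worktop beyond the caddies (this point 20 mm up, z along its axis). 25 g. A lamp rail hangs 557 mm above the worktop from x = 0.61 m back: keep the wrist below it there. Two or three of the four are present.
- stored_reel_mid (a point): Centre of the reel (29 mm diameter, 40 mm high) already standing in one of the caddies; it marks the caddy to use.
- matchbox_mid (a point): Centre of a matchbox, 36 x 54 x 16 mm, lying in the other caddy.
- wax_tin: Bystander: flat round tin, 70 mm across, 25 mm high, at the back; origin at the centre of its underside.
- tape_roll: Bystander: roll of tape, 96 mm across, 25 mm high, lying at the back; origin at the centre of its underside.

How it is judged:
By the outcome, as a careful person would: the job done as asked, in the order asked, and still so for the second after the job is handed in, with the robot touching nothing.
Of reel_1, reel_2, reel_3, reel_4 only 2 to 3 are there at a start; the rules pass over those that are not, and their reading is None.
At some moment in a run one of reel_1, reel_2, reel_3, reel_4 may be knocked a few centimetres aside while the robot is not near it.
It also fails if it takes over 210 s, if anything falls off the work surface, if the arm or the gripper's body presses on something with over 40 N, if the wrist force passes 120 N, or if a joint passes its speed limit or range.

## Working session

There is one attempt and no reset: what is moved stays moved. The work goes in short steps, Python scripts to look and compute and a tool call to move; the robot and the scene stay as the last step left them, time stands still between calls to the robot, and variables do not carry over. Pictures are saved under pics/ and viewed, at most 14 in all, crops included, and the job is handed in when it is done.

Besides the shell and the picture viewer there is one more tool, called by a JSON object that holds its "op" and its "data", one argument or row to a line. drive_tool: Moves the arm, as the interface text tells. Its arguments: {"type":"object","properties":{"series":{"type":"array","items":{"type":"array","items":{"type":"number"}}}},"required":["series"]}

```bash
mkdir -p pics; cat > h.py <<'E'
import numpy as np, cv2
from cell import state, capture, get_calibration, order, cut_out, place_of, arm
def snap(cam,name=None,crop=None,scale=1):
    im=capture(cam)
    if name:
        o=im[...,::-1]
        if crop: c0,r0,c1,r1=crop; o=o[r0:r1,c0:c1]
        if scale!=1: o=cv2.resize(o,None,fx=scale,fy=scale,interpolation=cv2.INTER_CUBIC)
        cv2.imwrite(f'pics/{name}.png',o)
    return im
def ray(cam,px):
    c=get_calibration(cam); f=240/np.tan(np.radians(c['fovy'])/2); E=np.array(c['extrinsics'])
    d=E[:3,:3]@np.array([(px[0]-c['cx'])/f,(px[1]-c['cy'])/f,1]); return E[:3,3],d
def at(cam,px,z):
    o,d=ray(cam,px); return (o+d*(z-o[2])/d[2])
def pix(cam,p):
    c=get_calibration(cam); f=240/np.tan(np.radians(c['fovy'])/2); E=np.array(c['extrinsics'])
    q=E[:3,:3].T@(np.array(p)-E[:3,3]); return np.array([c['cx']+f*q[0]/q[2],c['cy']+f*q[1]/q[2]])
def st():
    s=state(); print('t',round(s['time'],2),'pos',np.round(s['ee_pos'],4),'rot',np.round(s['tcp_rot'],3).tolist(),'q',np.round(s['q'],1),'F',np.round(s['contact_force'],1),'M',np.round(s['moment'],2),'gap',round(s['finger_gap'],3),'ff',np.round(s['finger_force'],1))
E
python3 - <<'E'
from h import *
np.set_printoptions(precision=4,suppress=True)
st()
for cam in ('scene','top'):
    c=get_calibration(cam); print(cam,c['fovy'],np.array(c['extrinsics']))
    snap(cam,cam+'0')
    for n,z in [('knob_a_grip',.094),('cover_a_handle',.072),('cover_a_pivot',.0535),('caddy_a_in',.005),('reel_1_mid',.02),('stored_reel_mid',.025),('matchbox_mid',.013),('wax_tin',0),('tape_roll',0)]:
        for d in place_of(n,cam): print(cam,n,round(d['score'],2),np.round(d['position'],1),at(cam,d['position'],z))
E
```

```text
t 0.0 pos [0.2391 0.5772 0.4036] rot [[-0.924, 0.383, -0.001], [0.383, 0.924, -0.002], [0.0, -0.002, -1.0]] q [60.3 12.7 87.5 -0.  79.9 -7.2] F [-0.  -0.4  0.3] M [-0.04  0.02 -0.03] gap 0.998 ff 0.0
scene 54.391617662123586 [[-0.9047 -0.3113  0.2907  0.3011]
 [-0.4259  0.6648 -0.6137  0.6082]
 [-0.0022 -0.679  -0.7341  0.8253]
 [ 0.      0.      0.      1.    ]]
scene knob_a_grip 0.89 [368.  289.8] [0.4504 0.0663 0.094 ]
scene cover_a_handle 0.73 [343.4 323.7] [0.4681 0.1449 0.072 ]
scene cover_a_pivot 0.87 [280.3 365.6] [0.5408 0.2644 0.0535]
scene reel_1_mid 0.68 [299.8 271.7] [0.621  0.0288 0.02  ]
scene stored_reel_mid 0.21 [281.4 366.7] [0.5467 0.2528 0.025 ]
scene wax_tin 0.82 [248.8 268.5] [0.7393 0.0556 0.    ]
scene tape_roll 0.88 [292.5 206.8] [ 0.7441 -0.172  -0.    ]
top 52.722693789022756 [[-0.0157 -0.9956  0.092   0.5153]
 [-0.9998  0.0149 -0.0097 -0.027 ]
 [ 0.0083 -0.0922 -0.9957  1.1266]
 [ 0.      0.      0.      1.    ]]
top knob_a_grip 0.58 [266.7 326.1] [0.4612 0.059  0.094 ]
top cover_a_handle 0.81 [224.8 324.9] [0.4641 0.151  0.072 ]
top cover_a_pivot 0.86 [175.5 290.4] [0.5404 0.2627 0.0535]
top reel_1_mid 0.62 [278.8 250.7] [0.6284 0.0361 0.02  ]
top wax_tin 0.46 [268.  205.5] [0.7379 0.0617 0.    ]
```

View pics/scene0.png

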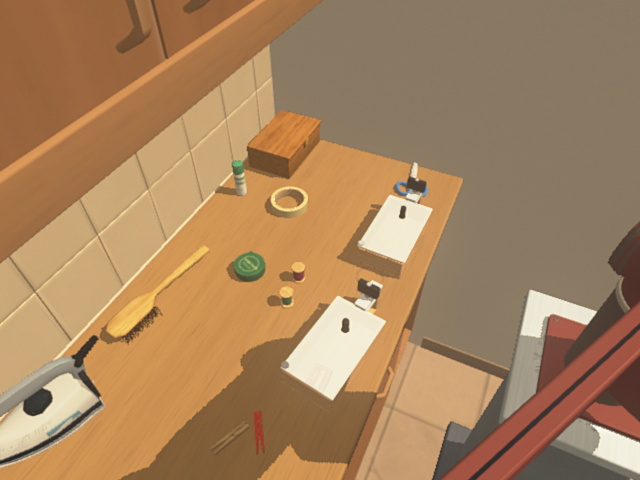

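View pics/top0.png

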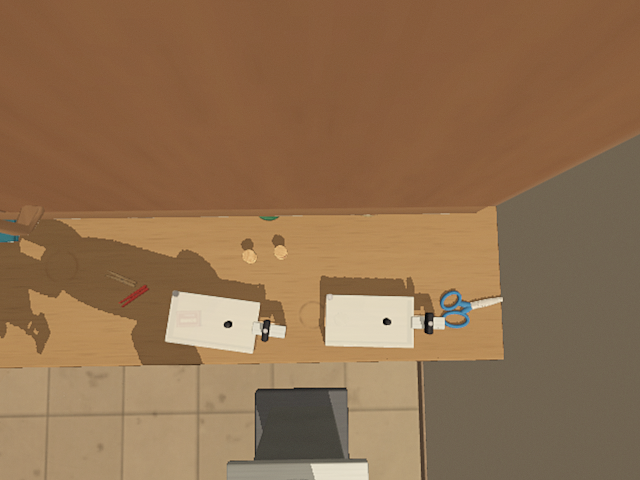

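The pictures show two caddies with their knobs on the -y side, and two loose reels at top (250,256) and (280,252). The left caddy seems to hold the matchbox, at top (188,318). I'll zoom in to check both.

```bash
python3 - <<'E'
from h import *
np.set_printoptions(precision=4,suppress=True)
a=capture('scene');b=capture('top')
A=cv2.resize(a[170:410,270:470],None,fx=2.4,fy=2.4,interpolation=cv2.INTER_CUBIC)
B1=cv2.resize(b[235:365,155:310],None,fx=2,fy=2,interpolation=cv2.INTER_CUBIC);B2=cv2.resize(b[285:360,315:460],(310,160),interpolation=cv2.INTER_CUBIC)
o=np.zeros((600,800,3),np.uint8);o[:A.shape[0],:A.shape[1]]=A
o[:260,485:795]=B1;o[300:460,485:795]=B2
cv2.imwrite('pics/z1.png',o[...,::-1])
for cam in ('scene','top'):
  for n,z in [('knob_b_grip',.094),('cover_b_handle',.072),('cover_b_pivot',.0535),('reel_1_mid',.02),('stored_reel_mid',.025),('matchbox_mid',.013)]:
    for d in place_of(n,cam): print('P',cam,n,round(d['score'],2),np.round(d['position'],1),at(cam,d['position'],z))
    for d in cut_out(n,cam): print('C',cam,n,round(d['score'],2),np.round(d['position'],1),at(cam,d['position'],z),d['pixels'].sum())
E
```

```text
P scene knob_b_grip 0.68 [284.  297.1] [0.5907 0.1515 0.094 ]
P scene knob_b_grip 0.53 [416.9 184.2] [ 0.4582 -0.282   0.094 ]
C scene knob_b_grip 0.68 [416.6 184.1] [ 0.459 -0.282  0.094] 201
P scene cover_b_handle 0.98 [401.8 210.6] [ 0.4667 -0.2012  0.072 ]
C scene cover_b_handle 0.67 [396.2 226.7] [ 0.4613 -0.1448  0.072 ] 2845
P scene cover_b_pivot 0.91 [362. 244.] [ 0.5172 -0.0784  0.0535]
C scene cover_b_pivot 0.71 [397.8 232.4] [ 0.456  -0.1472  0.0535] 4225
P scene reel_1_mid 0.66 [299.5 269.5] [0.6245 0.0234 0.02  ]
C scene reel_1_mid 0.59 [367.4 291.7] [0.4648 0.0167 0.02  ] 350
C scene reel_1_mid 0.51 [301.  269.3] [0.6217 0.0215 0.02  ] 230
C scene matchbox_mid 0.62 [299.5 268.1] [0.6291 0.0146 0.013 ] 234
C scene matchbox_mid 0.18 [417.1 185.6] [ 0.4734 -0.3752  0.013 ] 253
P top knob_b_grip 0.68 [428.8 323.3] [ 0.4615 -0.2841  0.094 ]
C top knob_b_grip 0.47 [429.4 321.5] [ 0.4653 -0.2855  0.094 ] 169
P top cover_b_handle 0.8 [385.  320.8] [ 0.4673 -0.1949  0.072 ]
C top cover_b_handle 0.85 [367.3 321.8] [ 0.4658 -0.1565  0.072 ] 4352
P top cover_b_pivot 0.69 [329.8 295.1] [ 0.5247 -0.0774  0.0535]
C top cover_b_pivot 0.58 [373.3 320.1] [ 0.4684 -0.1721  0.0535] 5147
P top reel_1_mid 0.7 [280.8 252.8] [0.6235 0.0316 0.02  ]
C top reel_1_mid 0.47 [280.5 252.1] [0.6251 0.0323 0.02  ] 129
C top stored_reel_mid 0.61 [427.2 322.7] [ 0.4594 -0.2977  0.025 ] 172
P top matchbox_mid 0.27 [328.4 296. ] [ 0.523  -0.0761  0.013 ]
```

View pics/z1.png

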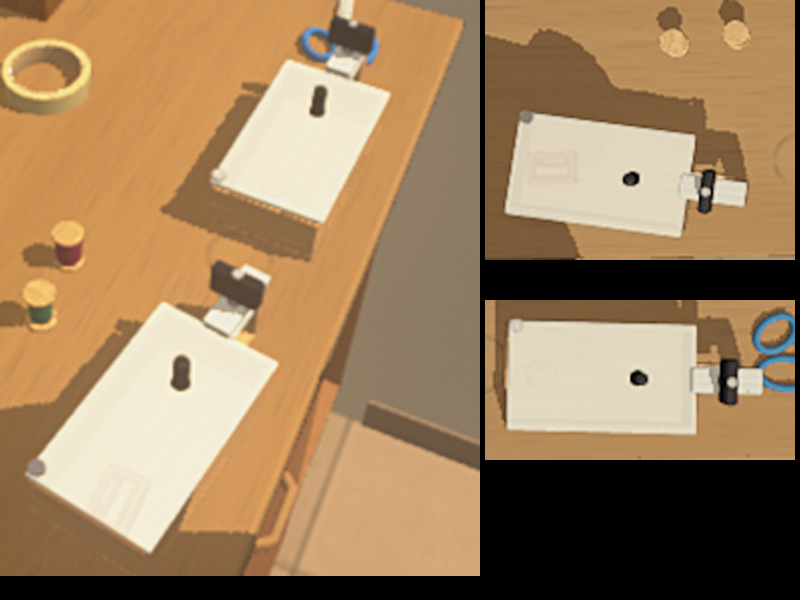

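```bash
python3 - <<'E'
from h import *
np.set_printoptions(precision=4,suppress=True)
b=capture('top')
hsv=cv2.cvtColor(b,cv2.COLOR_RGB2HSV)
# white cover region of right caddy
m=((hsv[...,1]<70)&(hsv[...,2]>180)).astype(np.uint8); m[:, :318]=0; m[:,416:]=0; m[:285]=0; m[355:]=0
m=cv2.morphologyEx(m,cv2.MORPH_CLOSE,np.ones((7,7)))
cs,_=cv2.findContours(m,0,2); c=max(cs,key=cv2.contourArea); r=cv2.minAreaRect(c); bp=cv2.boxPoints(r)
P=np.array([at('top',p,.054) for p in bp]); print(P, 'centre',P.mean(0)[:2])
for i in range(4): d=P[(i+1)%4]-P[i]; print(np.linalg.norm(d),np.degrees(np.arctan2(d[1],d[0])))
# knob black
k=((b.max(2)<60)).astype(np.uint8); k[:, :418]=0;k[:,440:]=0;k[:305]=0;k[340:]=0
cs,_=cv2.findContours(k,0,2); c=max(cs,key=cv2.contourArea); r=cv2.minAreaRect(c); print('knob',r,at('top',r[0],.106))
g=cv2.cvtColor(b,cv2.COLOR_RGB2GRAY)[280:360,160:420].astype(float)
o=np.clip((g-185)*4,0,255).astype(np.uint8); cv2.imwrite('pics/enh.png',cv2.resize(o,None,fx=3,fy=3,interpolation=cv2.INTER_CUBIC))
# reels discs
for p in [(250,256),(280.5,252)]: print(at('top',p,.04))
E
```

```text
[[ 0.4152 -0.0636  0.054 ]
 [ 0.5276 -0.0689  0.054 ]
 [ 0.5188 -0.2677  0.054 ]
 [ 0.4064 -0.2605  0.054 ]] centre [ 0.467  -0.1652]
0.11251549121416851 -2.705610678202819
0.19898468323093788 -92.52694327040336
0.11265578603332525 176.30977086858314
0.19704846645246513 87.43885541428698
knob ((428.2548828125, 322.9222106933594), (8.608203887939453, 20.2729434967041), 3.5763344764709473) [ 0.463 -0.28   0.106]
[0.6153 0.0999 0.04  ]
[0.6233 0.0312 0.04  ]
```

View pics/enh.png

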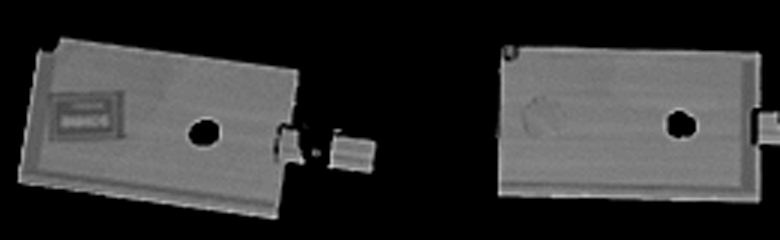

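The enhanced crop shows a round reel under the right caddy's cover and a rectangular matchbox under the left one's, so the right caddy is the one to use. Moving above its knob.

{"op": "drive_tool", "data": {
  "series": [
    [0,0,0.33,0.223,-0.86,-0.05,0.04],
    [0,0,0.33,0.223,-0.86,-0.05,0.04],
    [0,0,0.33,0.223,-0.86,-0.05,0.04],
    [0,0,0.33,0.223,-0.86,-0.05,0.04],
    [0,0,0.33,0.223,-0.86,-0.05,0.04],
    [0,0,0.33,0.223,-0.86,-0.05,0.04],
    [0,0,0.33,0.223,-0.86,-0.05,0.04],
    [0,0,0.33,0.223,-0.86,-0.05,0.04],
    [0,0,0.33,0.223,-0.86,-0.05,0.04],
    [0,0,0.33,0.223,-0.86,-0.05,0.04],
    [0,0,0.33,0.223,-0.86,-0.05,0.04],
    [0,0,0.33,0.223,-0.86,-0.05,0.04],
    [0,0,0.33,0.223,-0.86,-0.05,0.04],
    [0,0,0.33,0.223,-0.86,-0.05,0.04],
    [0,0,0.33,0.223,-0.86,-0.05,0.04],
    [0,0,0.33,0.223,-0.86,-0.05,0.04],
    [0,0,0.33,0.223,-0.86,-0.05,0.04],
    [0,0,0.33,0.223,-0.86,-0.05,0.04],
    [0,0,0.33,0.223,-0.86,-0.05,0.04],
    [0,0,0.33,0.223,-0.86,-0.05,0.04]
  ]
}}

```text
time: 4.02
ee_pos: [0.4481, -0.2303, 0.358]
tcp_rot: [[-0.998, 0.063, 0.001], [0.063, 0.998, -0.0], [-0.001, -0.0, -1.0]]
contact_force: [0.3, 1.1, 0.4]
finger_gap: 0.466
finger_force: 0.0
```

{"op": "drive_tool", "data": {
  "series": [
    [0,0,0,0,0,0,0.04],
    [0,0,0,0,0,0,0.04]
  ]
}}

```text
time: 4.18
ee_pos: [0.448, -0.2299, 0.3572]
tcp_rot: [[-0.998, 0.066, -0.001], [0.066, 0.998, 0.001], [0.001, 0.001, -1.0]]
contact_force: [-1.0, 0.3, -0.4]
finger_gap: 0.472
finger_force: 0.0
```

```bash
python3 - <<'E'
from h import *
st()
E
```

```text
t 4.18 pos [ 0.448  -0.2299  0.3572] rot [[-0.998, 0.066, -0.001], [0.066, 0.998, 0.001], [0.001, 0.001, -1.0]] q [ -36.2   -1.8  108.2    0.    73.7 -122.4] F [-1.   0.3 -0.4] M [ 0.02  0.01 -0.02] gap 0.472 ff 0.0
```

{"op": "drive_tool", "data": {
  "series": [
    [0,0,0,0.014,-0.053,0,0.04],
    [0,0,0,0.014,-0.053,0,0.04],
    [0,0,0,0.014,-0.053,-0.03,0.04],
    [0,0,0,0.014,-0.053,-0.06,0.04],
    [0,0,0,0.014,-0.053,-0.085,0.04],
    [0,0,0,0.014,-0.053,-0.095,0.04],
    [0,0,0,0.014,-0.053,-0.106,0.04],
    [0,0,0,0.014,-0.053,-0.106,0.0],
    [0,0,0,0.014,-0.053,-0.106,0.0],
    [0,0,0,0.014,-0.053,-0.106,0.0],
    [0,0,0,0.014,-0.053,-0.106,0.0],
    [0,0,0,0.014,-0.053,-0.106,0.0],
    [0,0,0,0.014,-0.053,-0.106,0.0],
    [0,0,0,0.014,-0.053,-0.106,0.0]
  ]
}}

```text
time: 5.35
ee_pos: [0.4617, -0.2836, 0.2527]
tcp_rot: [[-0.998, 0.063, 0.001], [0.063, 0.998, -0.007], [-0.001, -0.007, -1.0]]
contact_force: [-1.7, -15.9, -14.2]
finger_gap: 0.153
finger_force: 61.4
```

```bash
python3 - <<'E'
from h import *
st()
E
```

```text
t 5.35 pos [ 0.4617 -0.2836  0.2527] rot [[-0.998, 0.063, 0.001], [0.063, 0.998, -0.007], [-0.001, -0.007, -1.0]] q [ -39.8   10.6  107.3   -0.3   61.8 -126.1] F [ -1.7 -15.9 -14.2] M [-2.34  0.21  0.1 ] gap 0.153 ff 61.4
```

{"op": "drive_tool", "data": {
  "series": [
    [0,0,0,0,-0.002,0,0],
    [0,0,0,0,-0.003,0,0],
    [0,0,-0.06,0,-0.003,0,0],
    [0,0,-0.12,0,-0.003,0,0],
    [0,0,-0.12,0,-0.003,0,0],
    [0,0,-0.12,0,-0.003,0,0]
  ]
}}

```text
time: 5.85
ee_pos: [0.4619, -0.2847, 0.2527]
tcp_rot: [[-0.983, 0.182, -0.0], [0.182, 0.983, -0.002], [-0.0, -0.002, -1.0]]
contact_force: [-2.1, -6.2, -8.2]
finger_gap: 0.151
finger_force: 62.4
```

```bash
python3 - <<'E'
from h import *
st()
E
```

```text
t 5.85 pos [ 0.4619 -0.2847  0.2527] rot [[-0.983, 0.182, -0.0], [0.182, 0.983, -0.002], [-0.0, -0.002, -1.0]] q [-4.000e+01  1.080e+01  1.071e+02 -1.000e-01  6.210e+01 -1.194e+02] F [-2.1 -6.2 -8.2] M [-0.7   0.32 -0.08] gap 0.151 ff 62.4
```

{"op": "drive_tool", "data": {
  "series": [
    [0,0,0.06,0,0,0,0],
    [0,0,0.12,0,0,0,0],
    [0,0,0.18,0,0,0,0],
    [0,0,0.24,0,0,0,0],
    [0,0,0.24,0,0,0,0],
    [0,0,0.24,0,0,0,0]
  ]
}}

```text
time: 6.35
ee_pos: [0.4617, -0.2849, 0.2527]
tcp_rot: [[-0.999, -0.053, 0.0], [-0.053, 0.999, -0.001], [-0.0, -0.001, -1.0]]
contact_force: [-2.8, -5.7, -6.3]
finger_gap: 0.153
finger_force: 80.0
```

```bash
python3 - <<'E'
from h import *
st()
E
```

```text
t 6.35 pos [ 0.4617 -0.2849  0.2527] rot [[-0.999, -0.053, 0.0], [-0.053, 0.999, -0.001], [-0.0, -0.001, -1.0]] q [-4.000e+01  1.080e+01  1.071e+02 -1.000e-01  6.210e+01 -1.330e+02] F [-2.8 -5.7 -6.3] M [-0.77  0.64 -1.94] gap 0.153 ff 80.0
```

Clockwise gives (0.08 N m) and anticlockwise meets a hard stop (1.9 N m), so the thread is left-hand and I unscrew clockwise.

{"op": "drive_tool", "data": {
  "series": [
    [0,0,-0.12,0,0,0,0],
    [0,0,-0.24,0,0,0,0],
    [0,0,-0.36,0,0,0,0],
    [0,0,-0.48,0,0,0,0],
    [0,0,-0.6,0,0,0,0],
    [0,0,-0.72,0,0,0,0],
    [0,0,-0.84,0,0,0,0],
    [0,0,-0.96,0,0,0,0],
    [0,0,-1.08,0,0,0,0],
    [0,0,-1.2,0,0,0,0],
    [0,0,-1.32,0,0,0,0],
    [0,0,-1.44,0,0,0,0],
    [0,0,-1.56,0,0,0,0],
    [0,0,-1.68,0,0,0,0],
    [0,0,-1.8,0,0,0,0],
    [0,0,-1.92,0,0,0,0],
    [0,0,-2.04,0,0,0,0],
    [0,0,-2.1,0,0,0,0],
    [0,0,-2.1,0,0,0,0]
  ]
}}

```text
time: 7.93
ee_pos: [0.4618, -0.285, 0.2526]
tcp_rot: [[0.458, 0.889, -0.0], [0.889, -0.458, -0.003], [-0.003, 0.001, -1.0]]
contact_force: [-3.3, -7.0, -9.3]
finger_gap: 0.156
finger_force: 62.3
```

```bash
python3 - <<'E'
from h import *
st()
E
```

```text
t 7.93 pos [ 0.4618 -0.285   0.2526] rot [[0.458, 0.889, -0.0], [0.889, -0.458, -0.003], [-0.003, 0.001, -1.0]] q [-40.   10.8 107.1  -0.2  62.  -12.7] F [-3.3 -7.  -9.3] M [-1.18  0.33 -0.08] gap 0.156 ff 62.3
```

{"op": "drive_tool", "data": {
  "series": [
    [0,0,-0.12,0,0,0,0],
    [0,0,-0.24,0,0,0,0],
    [0,0,-0.36,0,0,0,0],
    [0,0,-0.48,0,0,0,0],
    [0,0,-0.6,0,0,0,0],
    [0,0,-0.72,0,0,0,0],
    [0,0,-0.84,0,0,0,0],
    [0,0,-0.96,0,0,0,0],
    [0,0,-1.08,0,0,0,0],
    [0,0,-1.2,0,0,0,0],
    [0,0,-1.32,0,0,0,0],
    [0,0,-1.44,0,0,0,0],
    [0,0,-1.56,0,0,0,0],
    [0,0,-1.6,0,0,0,0],
    [0,0,-1.6,0,0,0,0]
  ]
}}

```text
time: 9.18
ee_pos: [0.4616, -0.2849, 0.2526]
tcp_rot: [[0.876, -0.482, -0.001], [-0.482, -0.876, -0.003], [0.0, 0.003, -1.0]]
contact_force: [-2.8, -6.7, -7.3]
finger_gap: 0.155
finger_force: 62.5
```

```bash
python3 - <<'E'
from h import *
st()
E
```

```text
t 9.18 pos [ 0.4616 -0.2849  0.2526] rot [[0.876, -0.482, -0.001], [-0.482, -0.876, -0.003], [0.0, 0.003, -1.0]] q [-40.   10.8 107.1  -0.2  62.1  79. ] F [-2.8 -6.7 -7.3] M [-1.17  0.75 -0.07] gap 0.155 ff 62.5
```

{"op": "drive_tool", "data": {
  "series": [
    [0,0,-0.1,0,0,0,0],
    [0,0,-0.2,0,0,0,0],
    [0,0,-0.26,0,0,0,0],
    [0,0,-0.26,0,0,0,0]
  ]
}}

```text
time: 9.52
ee_pos: [0.4617, -0.2847, 0.2527]
tcp_rot: [[0.724, -0.69, -0.002], [-0.69, -0.724, -0.003], [0.001, 0.004, -1.0]]
contact_force: [-3.4, -5.3, -7.3]
finger_gap: 0.148
finger_force: 68.6
```

```bash
python3 - <<'E'
from h import *
st()
E
```

```text
t 9.52 pos [ 0.4617 -0.2847  0.2527] rot [[0.724, -0.69, -0.002], [-0.69, -0.724, -0.003], [0.001, 0.004, -1.0]] q [-39.9  10.8 107.1  -0.2  62.1  93.8] F [-3.4 -5.3 -7.3] M [-0.97  0.81  1.38] gap 0.148 ff 68.6
```

{"op": "drive_tool", "data": {
  "series": [
    [0,0,0.05,0,0,0,0],
    [0,0,0.05,0,0,0,0.045],
    [0,0,0.05,0,0,0,0.045],
    [0,0,0.05,0,0,0,0.045],
    [0,0,0.05,0,0,0.04,0.045],
    [0,0,0.05,0,0,0.06,0.045],
    [0,0,0.17,0.005,0.085,0.06,0.045],
    [0,0,1.91,0.005,0.085,0.06,0.045],
    [0,0,1.91,0.005,0.085,0.06,0.045],
    [0,0,1.91,0.005,0.085,0.06,0.045],
    [0,0,1.91,0.005,0.085,0.06,0.045],
    [0,0,1.91,0.005,0.085,0.06,0.045],
    [0,0,1.91,0.005,0.085,0.06,0.045],
    [0,0,1.91,0.005,0.085,0.06,0.045],
    [0,0,1.91,0.005,0.085,0.06,0.045],
    [0,0,1.91,0.005,0.085,0.06,0.045],
    [0,0,1.91,0.005,0.085,0.06,0.045],
    [0,0,1.91,0.005,0.085,0.06,0.045],
    [0,0,1.91,0.005,0.085,0.06,0.045],
    [0,0,1.91,0.005,0.085,0.06,0.045]
  ]
}}

```text
time: 11.18
ee_pos: [0.4675, -0.1989, 0.3129]
tcp_rot: [[0.507, 0.862, 0.002], [0.862, -0.507, -0.001], [0.0, 0.002, -1.0]]
contact_force: [-0.1, -0.4, -1.0]
finger_gap: 0.525
finger_force: 0.0
```

{"op": "drive_tool", "data": {
  "series": [
    [0,0,0.24,0,0,0,0.045],
    [0,0,0.24,0,0,0,0.045],
    [0,0,0.24,0,0,0,0.045]
  ]
}}

```text
time: 11.43
ee_pos: [0.4675, -0.1989, 0.3129]
tcp_rot: [[0.289, 0.957, 0.002], [0.957, -0.289, -0.001], [-0.0, 0.002, -1.0]]
contact_force: [-0.4, -0.9, 0.9]
finger_gap: 0.525
finger_force: 0.0
```

```bash
python3 - <<'E'
from h import *
st()
for cam in ('scene','top'):
    snap(cam,cam+'1',(270,170,450,320) if cam=='scene' else (250,230,450,380),3)
    print(pix(cam,(.467,-.2,.072)))
    for n,z in [('knob_a_grip',.094),('cover_a_handle',.072)]:
        for d in place_of(n,cam): print(cam,n,round(d['score'],2),np.round(d['position'],1),at(cam,d['position'],z))
E
```

```text
t 11.43 pos [ 0.4675 -0.1989  0.3129] rot [[0.289, 0.957, 0.002], [0.957, -0.289, -0.001], [-0.0, 0.002, -1.0]] q [-32.    1.5 109.9   0.   68.4 -15.1] F [-0.4 -0.9  0.9] M [-0.02 -0.01  0.02] gap 0.525 ff 0.0
[401.5099077  210.87391304]
scene knob_a_grip 0.83 [367.6 289.1] [0.45167592 0.0650023  0.094     ]
scene cover_a_handle 0.77 [344.2 324.8] [0.46581526 0.14647867 0.072     ]
[387.37627309 320.89527741]
top knob_a_grip 0.61 [262.7 327.9] [0.45759372 0.06744782 0.094     ]
top cover_a_handle 0.65 [226.6 323.9] [0.46616411 0.14714053 0.072     ]
```

View pics/scene1.png

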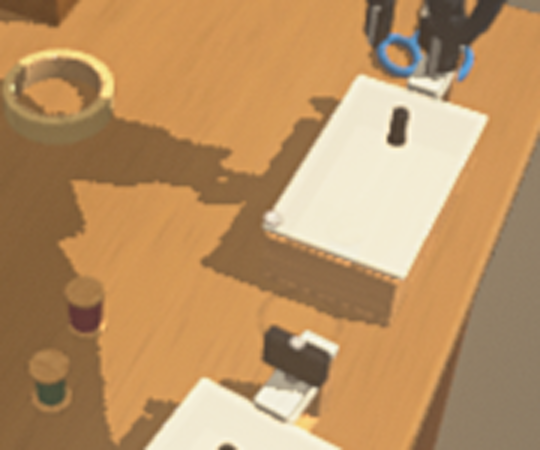

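The crop shows the peg at scene (402.7, 211.7), about 1 px from my estimate. The shut cover and both reels are in view. Going down to grip the peg.

{"op": "drive_tool", "data": {
  "series": [
    [0,0,-0.1,0,-0.001,-0.035,0.045],
    [0,0,-0.1,0,-0.001,-0.06,0.045],
    [0,0,-0.1,0,-0.001,-0.077,0.045],
    [0,0,-0.1,0,-0.001,-0.077,0.045],
    [0,0,-0.1,0,-0.001,-0.077,0],
    [0,0,-0.1,0,-0.001,-0.077,0],
    [0,0,-0.1,0,-0.001,-0.077,0],
    [0,0,-0.1,0,-0.001,-0.077,0],
    [0,0,-0.1,0,-0.001,-0.077,0],
    [0,0,-0.1,0,-0.001,-0.077,0]
  ]
}}

```text
time: 12.57
ee_pos: [0.4679, -0.2005, 0.2366]
tcp_rot: [[0.387, 0.922, 0.003], [0.922, -0.387, -0.002], [-0.001, 0.003, -1.0]]
contact_force: [-0.6, 0.5, 6.9]
finger_gap: 0.14
finger_force: 59.2
```

```bash
python3 - <<'E'
from h import *
st()
p=np.array([.5215,-.079]); s=state(); h=np.array(s['ee_pos'])[:2]-p; print('r',np.hypot(*h),np.degrees(np.arctan2(h[1],h[0])))
for a in np.arange(6,121,6):
    t=np.radians(a); R=np.array([[np.cos(t),-np.sin(t)],[np.sin(t),np.cos(t)]]); u=R@h
    print(a,round(t,3),np.round(u-h,3),np.round(u+p,3))
E
```

```text
t 12.57 pos [ 0.4679 -0.2005  0.2366] rot [[0.387, 0.922, 0.003], [0.922, -0.387, -0.002], [-0.001, 0.003, -1.0]] q [-32.1   7.8 112.5   0.   59.5  -9.3] F [-0.6  0.5  6.9] M [ 0.05  0.08 -0.05] gap 0.14 ff 59.2
r 0.13277077501479428 -113.83034680794684
6 0.105 [ 0.013 -0.005] [ 0.481 -0.205]
12 0.209 [ 0.026 -0.008] [ 0.494 -0.209]
18 0.314 [ 0.04  -0.011] [ 0.508 -0.211]
24 0.419 [ 0.054 -0.011] [ 0.522 -0.212]
30 0.524 [ 0.068 -0.011] [ 0.536 -0.211]
36 0.628 [ 0.082 -0.008] [ 0.549 -0.209]
42 0.733 [ 0.095 -0.005] [ 0.563 -0.205]
48 0.838 [0.108 0.   ] [ 0.576 -0.2  ]
54 0.942 [0.12  0.007] [ 0.588 -0.194]
60 1.047 [0.132 0.014] [ 0.6   -0.186]
66 1.152 [0.143 0.023] [ 0.611 -0.177]
72 1.257 [0.153 0.033] [ 0.62  -0.168]
78 1.361 [0.161 0.044] [ 0.629 -0.157]
84 1.466 [0.169 0.055] [ 0.637 -0.145]
90 1.571 [0.175 0.068] [ 0.643 -0.133]
96 1.676 [0.18  0.081] [ 0.648 -0.12 ]
102 1.78 [0.184 0.094] [ 0.651 -0.106]
108 1.885 [0.186 0.108] [ 0.654 -0.092]
114 1.99 [0.186 0.122] [ 0.654 -0.079]
120 2.094 [0.186 0.136] [ 0.654 -0.065]
```

{"op": "drive_tool", "data": {
  "series": [
    [0,0,0.052,0.006,-0.002,0,0],
    [0,0,0.105,0.013,-0.005,0,0],
    [0,0,0.157,0.019,-0.007,0,0],
    [0,0,0.209,0.026,-0.008,0,0],
    [0,0,0.314,0.04,-0.011,0,0],
    [0,0,0.419,0.054,-0.012,0,0],
    [0,0,0.524,0.068,-0.011,0,0]
  ]
}}

```text
time: 13.15
ee_pos: [0.5363, -0.2105, 0.2365]
tcp_rot: [[-0.131, 0.991, 0.002], [0.991, 0.131, 0.001], [0.001, 0.002, -1.0]]
contact_force: [-1.2, 6.7, 10.3]
finger_gap: 0.137
finger_force: 59.6
```

```bash
python3 - <<'E'
from h import *
st()
E
```

```text
t 13.15 pos [ 0.5363 -0.2105  0.2365] rot [[-0.131, 0.991, 0.002], [0.991, 0.131, 0.001], [0.001, 0.002, -1.0]] q [-2.930e+01  1.630e+01  1.024e+02  1.000e-01  6.120e+01 -3.690e+01] F [-1.2  6.7 10.3] M [ 1.13  0.18 -0.04] gap 0.137 ff 59.6
```

{"op": "drive_tool", "data": {
  "series": [
    [0,0,0.105,0.014,0.003,0,0],
    [0,0,0.209,0.027,0.006,0,0],
    [0,0,0.314,0.04,0.011,0,0],
    [0,0,0.419,0.052,0.018,0,0],
    [0,0,0.524,0.064,0.025,0,0],
    [0,0,0.628,0.075,0.034,0,0],
    [0,0,0.733,0.085,0.044,0,0],
    [0,0,0.838,0.093,0.055,0,0],
    [0,0,0.942,0.101,0.066,0,0],
    [0,0,1.047,0.107,0.079,0,0],
    [0,0,1.152,0.112,0.092,0,0],
    [0,0,1.257,0.116,0.105,0,0],
    [0,0,1.361,0.118,0.119,0,0],
    [0,0,1.361,0.118,0.119,0,0]
  ]
}}

```text
time: 14.32
ee_pos: [0.6534, -0.0894, 0.2366]
tcp_rot: [[-0.997, 0.075, -0.0], [0.075, 0.997, 0.001], [0.0, 0.001, -1.0]]
contact_force: [-4.6, 2.1, 9.3]
finger_gap: 0.137
finger_force: 59.5
```

{"op": "drive_tool", "data": {
  "series": [
    [0,0,0,0,0,0,0.045],
    [0,0,0,0,0,0,0.045],
    [0,0,0,0,0,0,0.045],
    [0,0,0,0,0,0.04,0.045],
    [0,0,0,0,0,0.08,0.045],
    [0,0,0,-0.1,-0.15,0.08,0.045],
    [0,0,0,-0.1,-0.15,0.08,0.045],
    [0,0,0,-0.1,-0.15,0.08,0.045],
    [0,0,0,-0.1,-0.15,0.08,0.045],
    [0,0,0,-0.1,-0.15,0.08,0.045],
    [0,0,0,-0.1,-0.15,0.08,0.045]
  ]
}}

```text
time: 15.23
ee_pos: [0.5511, -0.2454, 0.3148]
tcp_rot: [[-0.996, 0.088, -0.001], [0.088, 0.996, -0.001], [0.001, -0.001, -1.0]]
contact_force: [-0.1, 0.1, -0.1]
finger_gap: 0.526
finger_force: 0.0
```

```bash
cat > reels.py <<'E'
from h import *
def discs(cam='top'):
    b=capture(cam); hsv=cv2.cvtColor(b,cv2.COLOR_RGB2HSV)
    return b
E
python3 - <<'E'
from h import *
np.set_printoptions(precision=4,suppress=True)
st()
for cam in ('scene','top'):
    snap(cam,cam+'2',(220,160,460,340) if cam=='scene' else (220,200,460,380),3)
    for n,z in [('reel_1_mid',.02),('stored_reel_mid',.025),('cover_a_handle',.072),('knob_a_grip',.094)]:
        for d in place_of(n,cam): print('P',cam,n,round(d['score'],2),np.round(d['position'],1),at(cam,d['position'],z))
    for d in cut_out('reel_1_mid',cam): print('C',cam,round(d['score'],2),np.round(d['position'],1),at(cam,d['position'],.02 if cam=='scene' else .04),d['pixels'].sum())
a=cv2.imread('pics/scene2.png');b=cv2.imread('pics/top2.png')
cv2.imwrite('pics/both2.png',np.vstack([a,b])[:, :][::1,::1] if 0 else cv2.resize(np.hstack([a,b]),(800,300)))
E
```

```text
t 15.23 pos [ 0.5511 -0.2454  0.3148] rot [[-0.996, 0.088, -0.001], [0.088, 0.996, -0.001], [0.001, -0.001, -1.0]] q [ -31.5   14.1   95.7   -0.1   70.2 -116.4] F [-0.1  0.1 -0.1] M [ 0.01 -0.02  0.02] gap 0.526 ff 0.0
P scene reel_1_mid 0.8 [297.8 268.6] [0.6291 0.0227 0.02  ]
P scene stored_reel_mid 0.62 [380.2 250.8] [ 0.4794 -0.1016  0.025 ]
P scene cover_a_handle 0.85 [345.3 326.6] [0.4624 0.1493 0.072 ]
P scene knob_a_grip 0.69 [367.  287.5] [0.4542 0.0618 0.094 ]
C scene 0.71 [298.7 269.3] [0.6264 0.0236 0.02  ] 247
P top reel_1_mid 0.44 [277.2 252.7] [0.6238 0.0399 0.02  ]
P top stored_reel_mid 0.43 [339.6 318.7] [ 0.4715 -0.0999  0.025 ]
P top cover_a_handle 0.6 [228.7 325.3] [0.4631 0.1426 0.072 ]
P top knob_a_grip 0.5 [266.6 329.2] [0.4547 0.0592 0.094 ]
P top knob_a_grip 0.39 [247.6 255.8] [0.6108 0.0987 0.094 ]
P top knob_a_grip 0.32 [269.7 203.6] [0.7234 0.0506 0.094 ]
C top 0.46 [277.6 253. ] [0.6212 0.0378 0.04  ] 136
```

View pics/both2.png

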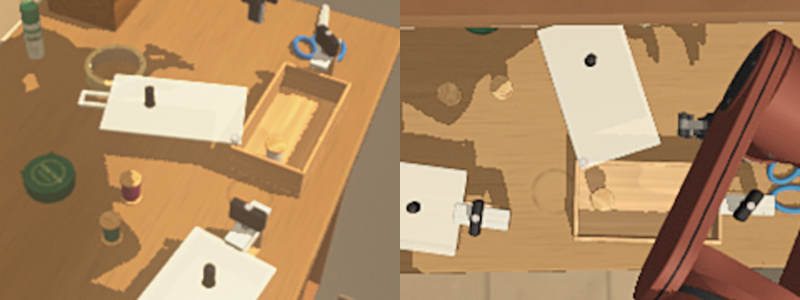

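The cover stands about 105° open. The two loose reels are at top (250,256) and (280.6,252.8), with the stored reel in the open box. Refining the reel positions while moving on.

{"op": "drive_tool", "data": {
  "series": [
    [0,0,-0.12,0.01,0.04,0,0.06],
    [0,0,-1.5,0.07,0.14,0,0.06],
    [0,0,-1.5,0.07,0.14,0,0.06],
    [0,0,-1.5,0.07,0.14,0,0.06],
    [0,0,-1.5,0.07,0.14,0,0.06],
    [0,0,-1.5,0.07,0.14,0,0.06],
    [0,0,-1.5,0.07,0.14,0,0.06],
    [0,0,-1.5,0.07,0.14,0,0.06],
    [0,0,-1.5,0.07,0.14,0,0.06],
    [0,0,-1.5,0.07,0.14,0,0.06],
    [0,0,-1.5,0.07,0.14,0,0.06],
    [0,0,-1.5,0.07,0.14,0,0.06],
    [0,0,-1.5,0.07,0.14,0,0.06],
    [0,0,-1.5,0.07,0.14,0,0.06]
  ]
}}

```text
time: 17.0
ee_pos: [0.6231, -0.1019, 0.3148]
tcp_rot: [[0.01, 1.0, -0.0], [1.0, -0.01, 0.0], [0.0, -0.0, -1.0]]
contact_force: [-0.3, -0.2, 1.1]
finger_gap: 0.705
finger_force: 0.0
```

```bash
cat > tri.py <<'E'
from h import *
def tri(pa,pb):  # least squares of two rays
    A=[];B=[]
    for cam,p in (('scene',pa),('top',pb)):
        o,d=ray(cam,p); d=d/np.linalg.norm(d); M=np.eye(3)-np.outer(d,d); A.append(M);B.append(M@o)
    return np.linalg.solve(sum(A),sum(B))
E
python3 - <<'E'
from tri import *
np.set_printoptions(precision=4,suppress=True)
st()
for cam in ('scene','top'):
    b=capture(cam); hsv=cv2.cvtColor(b,cv2.COLOR_RGB2HSV)
    for P in [(.6225,.030),(.615,.0995)]:
        print(cam,P,'top',pix(cam,(*P,.04)),'mid',pix(cam,(*P,.02)))
    x,y=(np.array([270,240]) if cam=='scene' else np.array([230,232]))
    print(x,y); o=cv2.resize(b[y:y+75,x:x+75],(400,400),interpolation=cv2.INTER_CUBIC); cv2.imwrite(f'pics/r_{cam}.png',o[...,::-1])
cv2.imwrite('pics/r.png',np.hstack([cv2.imread('pics/r_scene.png'),cv2.imread('pics/r_top.png')]))
E
```

```text
t 17.0 pos [ 0.6231 -0.1019  0.3148] rot [[0.01, 1.0, -0.0], [1.0, -0.01, 0.0], [0.0, -0.0, -1.0]] q [-16.4  17.8  91.2   0.   71.  -15.9] F [-0.3 -0.2  1.1] M [ 0.   -0.04 -0.03] gap 0.705 ff 0.0
scene (0.6225, 0.03) top [298.6591 266.0745] mid [298.9541 271.8631]
scene (0.615, 0.0995) top [286.8919 290.2274] mid [287.3739 295.9205]
270 240
top (0.6225, 0.03) top [281.04   252.3568] mid [281.5061 253.2059]
top (0.615, 0.0995) top [250.1758 256.1321] mid [251.1964 256.9145]
230 232
```

View pics/r.png

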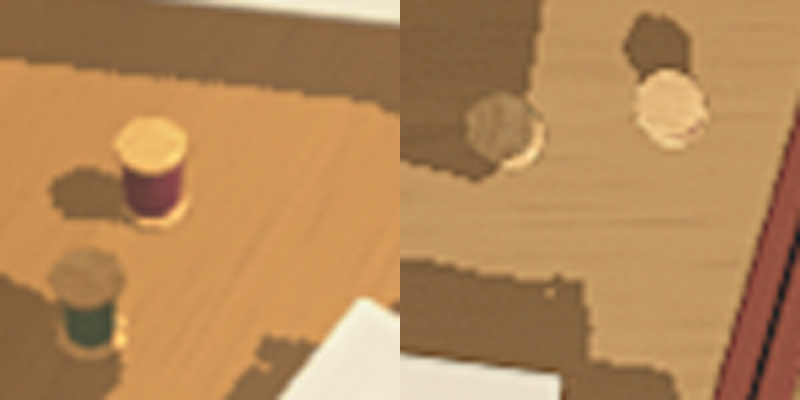

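In the crop, the red reel's top is at scene (298.3,267.2) and top (280.4,252.1), and the green one's at (286.3,291.6) and (249.3,256). Both agree with the estimates to about 2 mm.

{"op": "drive_tool", "data": {
  "series": [
    [0,0,0,-0.001,0.04,0,0.06],
    [0,0,0,-0.001,0.133,0,0.06],
    [0,0,0,-0.001,0.133,0,0.06],
    [0,0,0,-0.001,0.133,0,0.06],
    [0,0,0,-0.001,0.133,0,0.06],
    [0,0,0,-0.001,0.133,-0.04,0.06],
    [0,0,0,-0.001,0.133,-0.08,0.06],
    [0,0,0,-0.001,0.133,-0.11,0.06],
    [0,0,0,-0.001,0.133,-0.134,0.06],
    [0,0,0,-0.001,0.133,-0.134,0.06],
    [0,0,0,-0.001,0.133,-0.134,0],
    [0,0,0,-0.001,0.133,-0.134,0],
    [0,0,0,-0.001,0.133,-0.134,0],
    [0,0,0,-0.001,0.133,-0.134,0],
    [0,0,0,-0.001,0.133,-0.134,0],
    [0,0,0,-0.001,0.133,-0.134,0],
    [0,0,0,-0.001,0.133,-0.134,0]
  ]
}}

```text
time: 18.52
ee_pos: [0.6235, 0.0308, 0.1837]
tcp_rot: [[0.012, 1.0, 0.005], [1.0, -0.012, -0.001], [-0.001, 0.005, -1.0]]
contact_force: [0.2, -2.3, 7.2]
finger_gap: 0.287
finger_force: 58.5
```

```bash
python3 - <<'E'
from h import *
st()
E
```

```text
t 18.52 pos [0.6235 0.0308 0.1837] rot [[0.012, 1.0, 0.005], [1.0, -0.012, -0.001], [-0.001, 0.005, -1.0]] q [-4.4 26.3 95.8 -0.  57.6 -3.7] F [ 0.2 -2.3  7.2] M [-0.12  0.06 -0.01] gap 0.287 ff 58.5
```

{"op": "drive_tool", "data": {
  "series": [
    [0,0,0,0,0,0.03,0],
    [0,0,0,0,0,0.07,0],
    [0,0,0,0,0,0.11,0],
    [0,0,-0.04,-0.03,-0.03,0.131,0],
    [0,0,-0.04,-0.158,-0.24,0.131,0],
    [0,0,-0.04,-0.158,-0.24,0.131,0],
    [0,0,-0.04,-0.158,-0.24,0.131,0],
    [0,0,-0.04,-0.158,-0.24,0.131,0],
    [0,0,-0.04,-0.158,-0.24,0.131,0],
    [0,0,-0.04,-0.158,-0.24,0.131,0],
    [0,0,-0.04,-0.158,-0.24,0.131,0],
    [0,0,-0.04,-0.158,-0.24,0.131,0],
    [0,0,-0.04,-0.158,-0.24,0.131,0],
    [0,0,-0.04,-0.158,-0.24,0.131,0]
  ]
}}

```text
time: 19.68
ee_pos: [0.4646, -0.208, 0.3122]
tcp_rot: [[0.051, 0.999, 0.001], [0.999, -0.051, 0.0], [0.0, 0.001, -1.0]]
contact_force: [0.2, -0.4, -1.0]
finger_gap: 0.285
finger_force: 58.9
```

```bash
python3 - <<'E'
from h import *
st()
E
```

```text
t 19.68 pos [ 0.4646 -0.208   0.3122] rot [[0.051, 0.999, 0.001], [0.999, -0.051, 0.0], [0.0, 0.001, -1.0]] q [-33.    1.8 109.8   0.   68.4 -30.1] F [ 0.2 -0.4 -1. ] M [ 0.04  0.   -0.  ] gap 0.285 ff 58.9
```

{"op": "drive_tool", "data": {
  "series": [
    [0,0,0,0,0,-0.035,0],
    [0,0,0,0,0,-0.07,0],
    [0,0,0,0,0,-0.095,0],
    [0,0,0,0,0,-0.11,0],
    [0,0,0,0,0,-0.117,0],
    [0,0,0,0,0,-0.121,0],
    [0,0,0,0,0,-0.121,0]
  ]
}}

```text
time: 20.27
ee_pos: [0.4646, -0.2082, 0.1906]
tcp_rot: [[0.05, 0.999, -0.0], [0.999, -0.05, 0.0], [0.0, -0.001, -1.0]]
contact_force: [-0.4, 0.6, 1.0]
finger_gap: 0.288
finger_force: 58.9
```

{"op": "drive_tool", "data": {
  "series": [
    [0,0,0,0,0,0,0.035],
    [0,0,0,0,0,0,0.045],
    [0,0,0,0,0,0,0.045],
    [0,0,0,0,0,0,0.045],
    [0,0,0,0,0,0.03,0.045],
    [0,0,0,0,0,0.07,0.045],
    [0,0,0,0,0,0.11,0.06],
    [0,0,0,0.01,0.02,0.125,0.06],
    [0,0,0,0.15,0.12,0.125,0.06],
    [0,0,0,0.15,0.12,0.125,0.06],
    [0,0,0,0.15,0.12,0.125,0.06],
    [0,0,0,0.15,0.12,0.125,0.06],
    [0,0,0,0.15,0.12,0.125,0.06],
    [0,0,0,0.15,0.12,0.125,0.06]
  ]
}}

```text
time: 21.43
ee_pos: [0.6155, -0.0872, 0.316]
tcp_rot: [[0.049, 0.999, 0.001], [0.999, -0.049, 0.0], [0.0, 0.001, -1.0]]
contact_force: [-1.0, -1.0, 0.2]
finger_gap: 0.702
finger_force: 0.0
```

```bash
python3 - <<'E'
from h import *
np.set_printoptions(precision=4,suppress=True)
st()
for cam in ('scene','top'):
    b=capture(cam)
    print(cam,'green pred',pix(cam,(.615,.101,.04)))
    for n,z in [('reel_1_mid',.02),('stored_reel_mid',.025)]:
        for d in place_of(n,cam): print('P',cam,n,round(d['score'],2),np.round(d['position'],1),at(cam,d['position'],z))
    x,y,w,h=(240,160,200,150) if cam=='scene' else (230,215,200,150)
    cv2.imwrite(f'pics/r2_{cam}.png',cv2.resize(b[y:y+h,x:x+w],(400,300),interpolation=cv2.INTER_CUBIC)[...,::-1])
cv2.imwrite('pics/r2.png',np.hstack([cv2.imread('pics/r2_scene.png'),cv2.imread('pics/r2_top.png')]))
E
```

```text
t 21.43 pos [ 0.6155 -0.0872  0.316 ] rot [[0.049, 0.999, 0.001], [0.999, -0.049, 0.0], [0.0, 0.001, -1.0]] q [-15.3  16.4  92.7   0.   70.8 -12.5] F [-1.  -1.   0.2] M [-0.05  0.01 -0.04] gap 0.702 ff 0.0
scene green pred [286.5577 290.7468]
P scene reel_1_mid 0.51 [402.  223.8] [ 0.4628 -0.2123  0.02  ]
P scene stored_reel_mid 0.62 [381.  256.2] [ 0.4721 -0.0868  0.025 ]
top green pred [249.5086 256.142 ]
P top reel_1_mid 0.68 [387.5 320.1] [ 0.4664 -0.2089  0.02  ]
P top stored_reel_mid 0.73 [340.2 318.2] [ 0.4726 -0.1012  0.025 ]
```

View pics/r2.png

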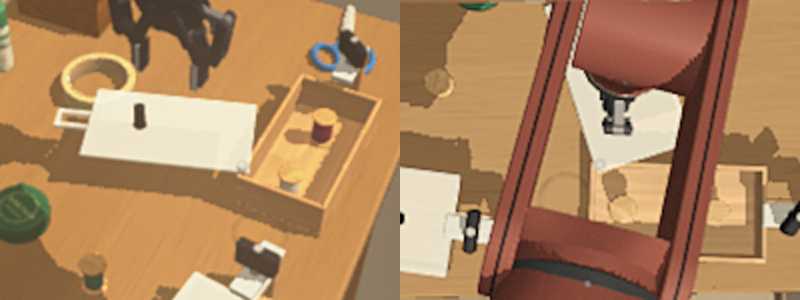

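The red reel stands in the caddy at scene (401,220). The green reel hasn't moved, at scene (286,291) and top (249.5,256), so I'll fetch it now.

{"op": "drive_tool", "data": {
  "series": [
    [0,0,0,0,0.04,0,0.06],
    [0,0,0,0,0.188,0,0.06],
    [0,0,0,0,0.188,0,0.06],
    [0,0,0,0,0.188,0,0.06],
    [0,0,0,0,0.188,0,0.06],
    [0,0,0,0,0.188,0,0.06],
    [0,0,0,0,0.188,-0.04,0.06],
    [0,0,0,0,0.188,-0.08,0.06],
    [0,0,0,0,0.188,-0.11,0.06],
    [0,0,0,0,0.188,-0.132,0.06],
    [0,0,0,0,0.188,-0.132,0.06],
    [0,0,0,0,0.188,-0.132,0],
    [0,0,0,0,0.188,-0.132,0],
    [0,0,0,0,0.188,-0.132,0],
    [0,0,0,0,0.188,-0.132,0],
    [0,0,0,0,0.188,-0.132,0],
    [0,0,0,0,0.188,-0.132,0],
    [0,0,0,0,0.188,-0.132,0]
  ]
}}

```text
time: 23.23
ee_pos: [0.6155, 0.0988, 0.1868]
tcp_rot: [[0.052, 0.999, 0.005], [0.999, -0.052, -0.0], [-0.0, 0.005, -1.0]]
contact_force: [-1.1, -2.7, 7.3]
finger_gap: 0.282
finger_force: 58.4
```

```bash
python3 - <<'E'
from h import *
st()
E
```

```text
t 23.23 pos [0.6155 0.0988 0.1868] rot [[0.052, 0.999, 0.005], [0.999, -0.052, -0.0], [-0.0, 0.005, -1.0]] q [ 1.9 26.  95.9 -0.  57.8  4.9] F [-1.1 -2.7  7.3] M [-0.25  0.13 -0.04] gap 0.282 ff 58.4
```

{"op": "drive_tool", "data": {
  "series": [
    [0,0,0,0,0,0.03,0],
    [0,0,0,0,0,0.07,0],
    [0,0,0,0,0,0.11,0],
    [0,0,0,-0.02,-0.03,0.13,0],
    [0,0,0,-0.148,-0.255,0.13,0],
    [0,0,0,-0.148,-0.255,0.13,0],
    [0,0,0,-0.148,-0.255,0.13,0],
    [0,0,0,-0.148,-0.255,0.13,0],
    [0,0,0,-0.148,-0.255,0.13,0],
    [0,0,0,-0.148,-0.255,0.13,0],
    [0,0,0,-0.148,-0.255,0.13,0],
    [0,0,0,-0.148,-0.255,0.13,0],
    [0,0,0,-0.148,-0.255,0.13,0],
    [0,0,0,-0.148,-0.255,0.13,0]
  ]
}}

```text
time: 24.4
ee_pos: [0.4667, -0.1552, 0.3144]
tcp_rot: [[0.051, 0.999, 0.001], [0.999, -0.051, 0.0], [0.0, 0.001, -1.0]]
contact_force: [0.3, 0.3, -0.9]
finger_gap: 0.282
finger_force: 58.8
```

{"op": "drive_tool", "data": {
  "series": [
    [0,0,0,0,0,-0.035,0],
    [0,0,0,0,0,-0.07,0],
    [0,0,0,0,0,-0.095,0],
    [0,0,0,0,0,-0.112,0],
    [0,0,0,0,0,-0.12,0],
    [0,0,0,0,0,-0.122,0],
    [0,0,0,0,0,-0.122,0]
  ]
}}

```text
time: 24.98
ee_pos: [0.4671, -0.1548, 0.1923]
tcp_rot: [[0.05, 0.999, 0.0], [0.999, -0.05, 0.0], [0.0, 0.0, -1.0]]
contact_force: [-0.0, 0.1, -0.2]
finger_gap: 0.281
finger_force: 59.0
```

{"op": "drive_tool", "data": {
  "series": [
    [0,0,0,0,0,0,0.035],
    [0,0,0,0,0,0,0.045],
    [0,0,0,0,0,0,0.045],
    [0,0,0,0,0,0,0.045],
    [0,0,0,0,0,0.03,0.045],
    [0,0,0,0,0,0.07,0.045],
    [0,0,0,0,0,0.11,0.045],
    [0,0,0,0.01,0.02,0.125,0.045],
    [0,0,0.8,0.12,0.065,0.125,0.045],
    [0,0,0.8,0.12,0.065,0.125,0.045],
    [0,0,0.8,0.12,0.065,0.125,0.045],
    [0,0,0.8,0.12,0.065,0.125,0.045],
    [0,0,0.8,0.12,0.065,0.125,0.045],
    [0,0,0.8,0.12,0.065,0.125,0.045],
    [0,0,0.8,0.12,0.065,0.125,0.045],
    [0,0,0.8,0.12,0.065,0.125,0.045],
    [0,0,0.8,0.12,0.065,0.125,0.045]
  ]
}}

```text
time: 26.4
ee_pos: [0.5861, -0.091, 0.3169]
tcp_rot: [[-0.679, 0.734, 0.0], [0.734, 0.679, 0.0], [0.0, 0.0, -1.0]]
contact_force: [-1.0, 0.4, -0.1]
finger_gap: 0.527
finger_force: 0.0
```

```bash
python3 - <<'E'
from h import *
np.set_printoptions(precision=4,suppress=True)
st()
for cam in ('scene','top'):
    b=capture(cam)
    for n,z in [('reel_1_mid',.025),('stored_reel_mid',.025),('cover_a_handle',.072)]:
        for d in place_of(n,cam): print('P',cam,n,round(d['score'],2),np.round(d['position'],1),at(cam,d['position'],z))
    x,y,w,h=(230,160,220,165) if cam=='scene' else (230,205,220,165)
    cv2.imwrite(f'pics/r3_{cam}.png',cv2.resize(b[y:y+h,x:x+w],(400,300),interpolation=cv2.INTER_CUBIC)[...,::-1])
cv2.imwrite('pics/r3.png',np.hstack([cv2.imread('pics/r3_scene.png'),cv2.imread('pics/r3_top.png')]))
E
```

```text
t 26.4 pos [ 0.5861 -0.091   0.3169] rot [[-0.679, 0.734, 0.0], [0.734, 0.679, 0.0], [0.0, 0.0, -1.0]] q [-16.4  12.7  97.2   0.   70.2 -59.2] F [-1.   0.4 -0.1] M [ 0.04  0.03 -0.05] gap 0.527 ff 0.0
P scene reel_1_mid 0.49 [404.3 220.7] [ 0.4601 -0.2198  0.025 ]
P scene stored_reel_mid 0.7 [418.  182.2] [ 0.4728 -0.3751  0.025 ]
P scene stored_reel_mid 0.62 [381.7 254.8] [ 0.4721 -0.0915  0.025 ]
P scene cover_a_handle 0.89 [343.7 324.1] [0.4673 0.1454 0.072 ]
P top reel_1_mid 0.6 [387.6 321.4] [ 0.4637 -0.2082  0.025 ]
P top stored_reel_mid 0.73 [340.9 320.5] [ 0.4674 -0.1027  0.025 ]
P top cover_a_handle 0.76 [224.6 322.6] [0.469  0.1514 0.072 ]
```

View pics/r3.png

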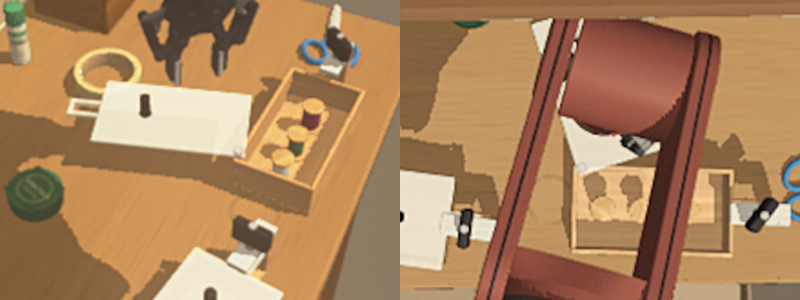

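All three reels stand in the caddy, at scene crop (313,107), (297,138) and (285,160), and none is left on the worktop. Returning to the peg to shut the cover.

{"op": "drive_tool", "data": {
  "series": [
    [0,0,0.12,0.03,0.001,0,0.045],
    [0,0,0.24,0.067,0.001,0,0.045],
    [0,0,0.75,0.067,0.001,0,0.045],
    [0,0,0.75,0.067,0.001,0,0.045],
    [0,0,0.75,0.067,0.001,0,0.045],
    [0,0,0.75,0.067,0.001,0,0.045],
    [0,0,0.75,0.067,0.001,0,0.045],
    [0,0,0.75,0.067,0.001,-0.04,0.045],
    [0,0,0.75,0.067,0.001,-0.065,0.045],
    [0,0,0.75,0.067,0.001,-0.08,0.045],
    [0,0,0.75,0.067,0.001,-0.08,0.045],
    [0,0,0.75,0.067,0.001,-0.08,0],
    [0,0,0.75,0.067,0.001,-0.08,0],
    [0,0,0.75,0.067,0.001,-0.08,0],
    [0,0,0.75,0.067,0.001,-0.08,0],
    [0,0,0.75,0.067,0.001,-0.08,0],
    [0,0,0.75,0.067,0.001,-0.08,0]
  ]
}}

```text
time: 28.22
ee_pos: [0.6541, -0.0902, 0.2394]
tcp_rot: [[-0.997, 0.073, 0.004], [0.073, 0.997, -0.001], [-0.004, -0.001, -1.0]]
contact_force: [1.0, 0.1, 6.2]
finger_gap: 0.136
finger_force: 59.1
```

```bash
python3 - <<'E'
from h import *
st()
p=np.array([.5215,-.079]); s=state(); h=np.array(s['ee_pos'])[:2]-p; print('r',np.hypot(*h),np.degrees(np.arctan2(h[1],h[0])))
for a in np.arange(-6,-121,-6):
    t=np.radians(a); R=np.array([[np.cos(t),-np.sin(t)],[np.sin(t),np.cos(t)]]); u=R@h
    print(a,round(t,3),np.round(u-h,3),np.round(u+p,3))
E
```

```text
t 28.22 pos [ 0.6541 -0.0902  0.2394] rot [[-0.997, 0.073, 0.004], [0.073, 0.997, -0.001], [-0.004, -0.001, -1.0]] q [ -14.7   26.2   89.    -0.    64.6 -100.5] F [1.  0.1 6.2] M [-0.03  0.03 -0.  ] gap 0.136 ff 59.1
r 0.1330583094620346 -4.847212940742728
-6 -0.105 [-0.002 -0.014] [ 0.652 -0.104]
-12 -0.209 [-0.005 -0.027] [ 0.649 -0.118]
-18 -0.314 [-0.01 -0.04] [ 0.644 -0.131]
-24 -0.419 [-0.016 -0.053] [ 0.638 -0.143]
-30 -0.524 [-0.023 -0.065] [ 0.631 -0.155]
-36 -0.628 [-0.032 -0.076] [ 0.622 -0.166]
-42 -0.733 [-0.042 -0.086] [ 0.613 -0.176]
-48 -0.838 [-0.052 -0.095] [ 0.602 -0.185]
-54 -0.942 [-0.064 -0.103] [ 0.59  -0.193]
-60 -1.047 [-0.076 -0.109] [ 0.578 -0.199]
-66 -1.152 [-0.089 -0.114] [ 0.565 -0.205]
-72 -1.257 [-0.102 -0.118] [ 0.552 -0.209]
-78 -1.361 [-0.116 -0.121] [ 0.538 -0.211]
-84 -1.466 [-0.13  -0.122] [ 0.524 -0.212]
-90 -1.571 [-0.144 -0.121] [ 0.51  -0.212]
-96 -1.676 [-0.158 -0.119] [ 0.496 -0.21 ]
-102 -1.78 [-0.171 -0.116] [ 0.483 -0.206]
-108 -1.885 [-0.184 -0.111] [ 0.47  -0.202]
-114 -1.99 [-0.197 -0.105] [ 0.457 -0.196]
-120 -2.094 [-0.209 -0.098] [ 0.445 -0.188]
```

{"op": "drive_tool", "data": {
  "series": [
    [0,0,-0.105,-0.002,-0.014,0,0],
    [0,0,-0.209,-0.005,-0.027,0,0],
    [0,0,-0.314,-0.01,-0.04,0,0],
    [0,0,-0.419,-0.016,-0.053,0,0],
    [0,0,-0.524,-0.023,-0.065,0,0],
    [0,0,-0.628,-0.032,-0.076,0,0],
    [0,0,-0.733,-0.042,-0.086,0,0],
    [0,0,-0.838,-0.052,-0.095,0,0],
    [0,0,-0.942,-0.064,-0.103,0,0],
    [0,0,-1.047,-0.076,-0.109,0,0],
    [0,0,-1.152,-0.089,-0.115,0,0],
    [0,0,-1.257,-0.102,-0.119,0,0],
    [0,0,-1.361,-0.116,-0.122,0,0],
    [0,0,-1.466,-0.13,-0.123,0,0],
    [0,0,-1.571,-0.144,-0.122,0,0],
    [0,0,-1.676,-0.158,-0.12,0,0],
    [0,0,-1.676,-0.158,-0.12,0,0]
  ]
}}

```text
time: 29.63
ee_pos: [0.4945, -0.2102, 0.2394]
tcp_rot: [[0.183, 0.983, 0.002], [0.983, -0.183, -0.002], [-0.001, 0.003, -1.0]]
contact_force: [-0.6, 0.4, 4.2]
finger_gap: 0.136
finger_force: 58.9
```

{"op": "drive_tool", "data": {
  "series": [
    [0,0,-0.05,-0.006,0.001,0,0],
    [0,0,-0.1,-0.013,0.003,0,0],
    [0,0,-0.15,-0.02,0.005,0,0],
    [0,0,-0.2,-0.025,0.008,0,0],
    [0,0,-0.22,-0.028,0.009,0,0],
    [0,0,-0.22,-0.029,0.009,0,0],
    [0,0,-0.22,-0.029,0.009,0,0]
  ]
}}

```text
time: 30.22
ee_pos: [0.4668, -0.2016, 0.2393]
tcp_rot: [[0.388, 0.922, 0.003], [0.922, -0.388, -0.002], [-0.001, 0.004, -1.0]]
contact_force: [-1.5, -0.2, 8.5]
finger_gap: 0.136
finger_force: 59.6
```

```bash
python3 - <<'E'
from h import *
st()
E
```

```text
t 30.22 pos [ 0.4668 -0.2016  0.2393] rot [[0.388, 0.922, 0.003], [0.922, -0.388, -0.002], [-0.001, 0.004, -1.0]] q [-32.2   7.5 112.5  -0.   59.7  -9.4] F [-1.5 -0.2  8.5] M [-0.02  0.22  0.16] gap 0.136 ff 59.6
```

{"op": "drive_tool", "data": {
  "series": [
    [0,0,0,-0.002,0.001,0,0],
    [0,0,0,-0.004,0.002,0,0],
    [0,0,0,-0.004,0.002,0,0]
  ]
}}

```text
time: 30.47
ee_pos: [0.4637, -0.2001, 0.2394]
tcp_rot: [[0.388, 0.922, 0.007], [0.922, -0.388, -0.004], [-0.001, 0.008, -1.0]]
contact_force: [4.1, -3.0, 3.1]
finger_gap: 0.138
finger_force: 59.2
```

```bash
python3 - <<'E'
from h import *
st()
E
```

```text
t 30.47 pos [ 0.4637 -0.2001  0.2394] rot [[0.388, 0.922, 0.007], [0.922, -0.388, -0.004], [-0.001, 0.008, -1.0]] q [-32.3   7.  113.1  -0.   59.5  -9.5] F [ 4.1 -3.   3.1] M [-0.42 -0.54  0.  ] gap 0.138 ff 59.2
```

{"op": "drive_tool", "data": {
  "series": [
    [0,0,0,-0.002,0.001,0,0],
    [0,0,0,-0.003,0.0015,0,0],
    [0,0,0,-0.003,0.0015,0,0]
  ]
}}

```text
time: 30.72
ee_pos: [0.4623, -0.1995, 0.2396]
tcp_rot: [[0.388, 0.921, 0.013], [0.921, -0.388, -0.007], [-0.002, 0.015, -1.0]]
contact_force: [16.2, -6.7, -7.4]
finger_gap: 0.133
finger_force: 58.6
```

```bash
python3 - <<'E'
from h import *
st()
E
```

```text
t 30.72 pos [ 0.4623 -0.1995  0.2396] rot [[0.388, 0.921, 0.013], [0.921, -0.388, -0.007], [-0.002, 0.015, -1.0]] q [-32.3   6.6 113.5   0.   59.1  -9.5] F [16.2 -6.7 -7.4] M [-1.22 -2.34 -0.03] gap 0.133 ff 58.6
```

{"op": "drive_tool", "data": {
  "series": [
    [0,0,0,0,0,0,0.045],
    [0,0,0,0,0,0,0.045],
    [0,0,0,0,0,0,0.045],
    [0,0,0,0,0,0.04,0.045],
    [0,0,0,0,0,0.075,0.045],
    [0,0,-0.12,0.002,-0.086,0.075,0.045],
    [0,0,-1.88,0.002,-0.086,0.075,0.045],
    [0,0,-1.88,0.002,-0.086,0.075,0.045],
    [0,0,-1.88,0.002,-0.086,0.075,0.045],
    [0,0,-1.88,0.002,-0.086,0.075,0.045],
    [0,0,-1.88,0.002,-0.086,0.075,0.045],
    [0,0,-1.88,0.002,-0.086,0.075,0.045],
    [0,0,-1.88,0.002,-0.086,0.075,0.045],
    [0,0,-1.88,0.002,-0.086,0.075,0.045],
    [0,0,-1.88,0.002,-0.086,0.075,0.045],
    [0,0,-1.88,0.002,-0.086,0.075,0.045],
    [0,0,-1.88,0.002,-0.086,0.075,0.045],
    [0,0,-1.88,0.002,-0.086,0.075,0.045],
    [0,0,-1.88,0.002,-0.086,0.075,0.045],
    [0,0,-1.88,0.002,-0.086,0.075,0.045]
  ]
}}

```text
time: 32.38
ee_pos: [0.4608, -0.2832, 0.3116]
tcp_rot: [[0.763, -0.647, -0.001], [-0.647, -0.763, 0.001], [-0.001, 0.0, -1.0]]
contact_force: [0.5, -0.2, -0.1]
finger_gap: 0.527
finger_force: 0.0
```

```bash
python3 - <<'E'
from h import *
np.set_printoptions(precision=4,suppress=True)
st(); s=state(); y=np.array(s['tcp_rot'])[:,1]; print('h',np.degrees(np.arctan2(y[1],y[0])))
snap('scene','s4',(340,160,460,290),5)
E
```

```text
t 32.38 pos [ 0.4608 -0.2832  0.3116] rot [[0.763, -0.647, -0.001], [-0.647, -0.763, 0.001], [-0.001, 0.0, -1.0]] q [-39.9   6.2 105.2  -0.   68.7  90.4] F [ 0.5 -0.2 -0.1] M [ 0.01 -0.06 -0.01] gap 0.527 ff 0.0
h -130.30032438635618
```

View pics/s4.png

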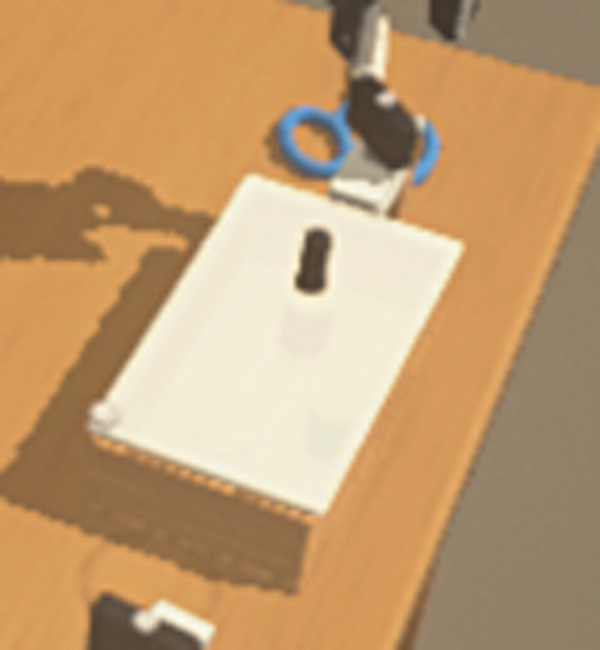

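The crop shows the cover aligned and shut, with the peg at scene (402.4,212.4), the same as at the start. The reels are visible beneath it; the green one has shifted sideways but is still inside. Gripping the knob to screw it home.

{"op": "drive_tool", "data": {
  "series": [
    [0,0,0,0.001,-0.003,-0.03,0.045],
    [0,0,0,0.001,-0.003,-0.05,0.045],
    [0,0,0,0.001,-0.003,-0.059,0.045],
    [0,0,0,0.001,-0.003,-0.059,0.045],
    [0,0,0,0.001,-0.003,-0.059,0],
    [0,0,0,0.001,-0.003,-0.059,0],
    [0,0,0,0.001,-0.003,-0.059,0],
    [0,0,0,0.001,-0.003,-0.059,0],
    [0,0,0,0.001,-0.003,-0.059,0],
    [0,0,0,0.001,-0.003,-0.059,0]
  ]
}}

```text
time: 33.27
ee_pos: [0.4628, -0.2867, 0.2546]
tcp_rot: [[0.767, -0.642, 0.002], [-0.642, -0.767, -0.001], [0.003, -0.001, -1.0]]
contact_force: [1.2, 2.8, 5.9]
finger_gap: 0.15
finger_force: 61.0
```

{"op": "drive_tool", "data": {
  "series": [
    [0,0,0.12,0,0,0,0],
    [0,0,0.24,0,0,0,0],
    [0,0,0.36,0,0,0,0],
    [0,0,0.48,0,0,0,0],
    [0,0,0.6,0,0,0,0],
    [0,0,0.72,0,0,0,0],
    [0,0,0.84,0,0,0,0],
    [0,0,0.84,0,0,0,0]
  ]
}}

```text
time: 33.93
ee_pos: [0.4632, -0.2855, 0.2546]
tcp_rot: [[0.989, 0.149, 0.003], [0.149, -0.989, 0.002], [0.003, -0.001, -1.0]]
contact_force: [2.8, 9.2, 7.9]
finger_gap: 0.152
finger_force: 61.4
```

```bash
python3 - <<'E'
from h import *
st(); s=state(); y=np.array(s['tcp_rot'])[:,1]; print('h',np.degrees(np.arctan2(y[1],y[0])))
E
```

```text
t 33.93 pos [ 0.4632 -0.2855  0.2546] rot [[0.989, 0.149, 0.003], [0.149, -0.989, 0.002], [0.003, -0.001, -1.0]] q [-40.   10.8 106.8   0.2  62.3  41.3] F [2.8 9.2 7.9] M [ 1.46 -0.4   0.06] gap 0.152 ff 61.4
h -81.42847646873376
```

{"op": "drive_tool", "data": {
  "series": [
    [0,0,0.12,0,0.001,0,0],
    [0,0,0.24,0,0.001,0,0],
    [0,0,0.36,0,0.001,0,0],
    [0,0,0.48,0,0.001,0,0],
    [0,0,0.6,0,0.001,0,0],
    [0,0,0.72,0,0.001,0,0],
    [0,0,0.84,0,0.001,0,0],
    [0,0,0.96,0,0.001,0,0],
    [0,0,1.08,0,0.001,0,0],
    [0,0,1.2,0,0.001,0,0],
    [0,0,1.32,0,0.001,0,0],
    [0,0,1.44,0,0.001,0,0],
    [0,0,1.56,0,0.001,0,0],
    [0,0,1.68,0,0.001,0,0],
    [0,0,1.8,0,0.001,0,0],
    [0,0,1.92,0,0.001,0,0],
    [0,0,2.04,0,0.001,0,0],
    [0,0,2.16,0,0.001,0,0],
    [0,0,2.28,0,0.001,0,0],
    [0,0,2.28,0,0.001,0,0]
  ]
}}

```text
time: 35.6
ee_pos: [0.461, -0.2846, 0.2545]
tcp_rot: [[-0.757, 0.653, -0.005], [0.653, 0.757, 0.003], [0.006, -0.001, -1.0]]
contact_force: [-12.8, 10.2, 20.2]
finger_gap: 0.152
finger_force: 63.0
```

```bash
python3 - <<'E'
from h import *
st(); s=state(); y=np.array(s['tcp_rot'])[:,1]; print('h',np.degrees(np.arctan2(y[1],y[0])))
E
```

```text
t 35.6 pos [ 0.461  -0.2846  0.2545] rot [[-0.757, 0.653, -0.005], [0.653, 0.757, 0.003], [0.006, -0.001, -1.0]] q [-40.   10.7 107.   -0.   62.7 -89.2] F [-12.8  10.2  20.2] M [1.7  2.06 0.07] gap 0.152 ff 63.0
h 49.23332357598121
```

{"op": "drive_tool", "data": {
  "series": [
    [0,0,0.12,0,0,0,0],
    [0,0,0.24,0,0,0,0],
    [0,0,0.36,0,0,0,0],
    [0,0,0.48,0,0,0,0],
    [0,0,0.6,0,0,0,0],
    [0,0,0.7,0,0,0,0],
    [0,0,0.74,0,0,0,0],
    [0,0,0.74,0,0,0,0]
  ]
}}

```text
time: 36.27
ee_pos: [0.4605, -0.2856, 0.2545]
tcp_rot: [[-1.0, -0.021, -0.005], [-0.021, 1.0, 0.002], [0.005, 0.002, -1.0]]
contact_force: [-14.9, 6.0, 18.9]
finger_gap: 0.152
finger_force: 69.0
```

```bash
python3 - <<'E'
from h import *
st(); s=state(); y=np.array(s['tcp_rot'])[:,1]; print('h',np.degrees(np.arctan2(y[1],y[0])))
E
```

```text
t 36.27 pos [ 0.4605 -0.2856  0.2545] rot [[-1.0, -0.021, -0.005], [-0.021, 1.0, 0.002], [0.005, 0.002, -1.0]] q [-4.010e+01  1.070e+01  1.070e+02 -1.000e-01  6.260e+01 -1.313e+02] F [-14.9   6.   18.9] M [ 0.92  2.55 -1.31] gap 0.152 ff 69.0
h 91.2173823821075
```

The dead stop is felt (-1.3 N m). Releasing, withdrawing and checking.

{"op": "drive_tool", "data": {
  "series": [
    [0,0,0.0,0,0,0,0.0],
    [0,0,-0.05,0,0,0,0.045],
    [0,0,-0.05,0,0,0,0.045],
    [0,0,-0.05,0,0,0,0.045],
    [0,0,-0.05,0,0,0.04,0.045],
    [0,0,-0.05,0,0,0.08,0.045],
    [0,0,-0.05,0,0,0.12,0.045],
    [0,0,-0.05,-0.1,0.2,0.15,0.045],
    [0,0,-0.05,-0.1,0.2,0.15,0.045],
    [0,0,-0.05,-0.1,0.2,0.15,0.045],
    [0,0,-0.05,-0.1,0.2,0.15,0.045],
    [0,0,-0.05,-0.1,0.2,0.15,0.045],
    [0,0,-0.05,-0.1,0.2,0.15,0.045],
    [0,0,-0.05,-0.1,0.2,0.15,0.045]
  ]
}}

```text
time: 37.43
ee_pos: [0.3609, -0.0829, 0.4036]
tcp_rot: [[-1.0, 0.024, 0.002], [0.024, 1.0, -0.0], [-0.002, -0.0, -1.0]]
contact_force: [0.1, 0.2, 0.2]
finger_gap: 0.53
finger_force: 0.0
```

```bash
python3 - <<'E'
from h import *
np.set_printoptions(precision=4,suppress=True)
st()
a=capture('scene'); b=capture('top')
k=((b.max(2)<60)).astype(np.uint8); k[:, :418]=0;k[:,440:]=0;k[:305]=0;k[340:]=0
cs,_=cv2.findContours(k,0,2); c=max(cs,key=cv2.contourArea); print('knob',cv2.minAreaRect(c))
h=((b.max(2)<60)).astype(np.uint8); h[:, :378]=0;h[:,397:]=0;h[:310]=0;h[335:]=0; 
if h.any(): print('peg',np.argwhere(h).mean(0)[::-1])
i0=cv2.imread('pics/top0.png')[...,::-1]; h=((i0.max(2)<60)).astype(np.uint8); h[:, :378]=0;h[:,397:]=0;h[:310]=0;h[335:]=0; print('peg0',np.argwhere(h).mean(0)[::-1])
x,y,w,hh=(230,130,240,210)
A=cv2.resize(a[y:y+hh,x:x+w],(480,420),interpolation=cv2.INTER_CUBIC)
B=cv2.resize(b[220:370,310:460],(320,320),interpolation=cv2.INTER_CUBIC)
o=np.zeros((420,800,3),np.uint8);o[:,:480]=A;o[:320,480:]=B;cv2.imwrite('pics/fin.png',o[...,::-1])
E
```

```text
t 37.43 pos [ 0.3609 -0.0829  0.4036] rot [[-1.0, 0.024, 0.002], [0.024, 1.0, -0.0], [-0.002, -0.0, -1.0]] q [ -25.2  -25.2  122.3    0.    82.8 -113.8] F [0.1 0.2 0.2] M [-0.07 -0.02  0.02] gap 0.53 ff 0.0
knob ((428.0, 323.0), (20.0, 8.0), 90.0)
peg [386.0312 321.1562]
peg0 [386.1176 321.1765]
```

View pics/fin.png

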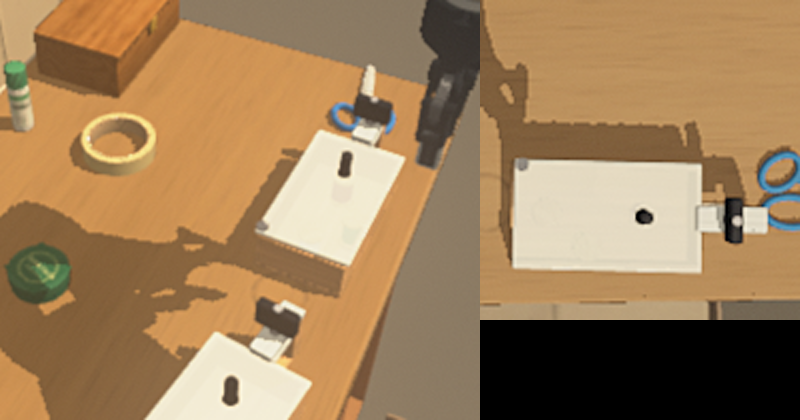

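The picture shows the cover shut with the peg back at its starting pixel (386,321), and the knob bar square and tight. The reels are inside, and the tin, the tape and the other caddy are untouched.

```bash
python3 -c "
from cell import order
print(order.hand_in())"
```

```text
the job is handed in; nothing more can be done
None
```

Both loose reels are in the right-hand caddy with the stored one; its cover is shut, its left-hand-threaded knob is screwed home to the stop, the other caddy, tin and tape are untouched, and the job is handed in.

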